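# Batch two brass feet in the tip bucket and reset it

## Task

Take the two brass furniture feet out of the leaning rack and put them one after the other into the upright tip bucket, so that the first stays in it and the second makes it trip and empty both into the green-lined tray. Then swing the bucket (it has a red bar for this) back until it stands fully upright again, with both brass feet left in the tray. Leave the walnut feet in the rack and everything else on the bench where it is.

Things in the scene. Friction and masses are not known exactly. Their poses are not given: they have to be found in the camera images.
- brass_a_mid (a point): Centre of the yellow brass furniture foot A: a turned cylinder 28 mm in diameter and 56 mm long, about 290 g (within 7 per cent). This point is its centre, half-way along; its z axis is the cylinder's axis, pointing to its top end. It stands in one of the five cells of the rack (any of them).
- brass_b_mid (a point): Centre of the yellow brass furniture foot B: a turned cylinder 28 mm in diameter and 56 mm long, about 290 g (within 7 per cent). This point is its centre, half-way along; its z axis is the cylinder's axis, pointing to its top end. It stands in one of the five cells of the rack (any of them).
- walnut_a_mid (a point): Centre of the dark walnut furniture foot A: a turned cylinder 28 mm in diameter and 56 mm long, 28 g, to be left alone. This point is its centre, half-way along; its z axis is the cylinder's axis, pointing to its top end. It stands in one of the five cells of the rack (any of them).
- walnut_b_mid (a point): Centre of the dark walnut furniture foot B: a turned cylinder 28 mm in diameter and 56 mm long, 28 g, to be left alone. This point is its centre, half-way along; its z axis is the cylinder's axis, pointing to its top end. It stands in one of the five cells of the rack (any of them).
- walnut_c_mid (a point): Centre of the dark walnut furniture foot C: a turned cylinder 28 mm in diameter and 56 mm long, 28 g, to be left alone. This point is its centre, half-way along; its z axis is the cylinder's axis, pointing to its top end. It stands in one of the five cells of the rack (any of them).
- rack: Fixed plywood rack, 212 mm along its y; origin on the bench under its middle. Five cells in a row at y = -80, -40, 0, 40, 80 mm, each 32 mm square, 24 mm deep. Feet lean 28 deg, tops to +x: axis (0.469, 0, 0.883). Row's rim centre: 105 mm above the bench, x = y = 0. Feet stand 32 mm proud, only 12 mm apart; fingers have room only on the low (+x) and high (-x) sides. Pull out along the axis.
- tipper: Fixed stand of the tip bucket, green uprights on a dark base, with a catch tray built on. Origin on the bench under the hinge; its x axis lies along the hinge, the bucket tips towards its -y. The uprights end 215 mm above the bench, 75 to 87 mm either side of the middle.
- hinge (a point): Middle of the hinge axis, 200 mm above the bench. The axis runs along the tipper's x.
- bucket (a joint): Bucket hinge angle (rad): 0 upright, 1.66 tipped, stops at both. Counterweighted and damped: empty or with one brass foot it rests at 0; with both it tips by itself in about 1.5 s and, emptied, stays at 1.66. To reset it push the red bar back over the top (under 5 N); below about 1.0 it falls upright by itself in about 2 s.
- mouth (a point): Centre of the mouth of the aluminium bucket, at rim level, moving with it. Upright, the rim is 260 mm above the bench; the mouth is 112 mm along the tipper's x and 104 mm along its y; its 4 mm walls run down to a floor 36 mm wide, the -y wall sloping at 47 degrees.
- floor (a point): Centre of the bucket's inner floor, 60 mm below the rim, 23 mm to the +y side of the mouth's centre; moves with the bucket; axes as the tipper's while it is upright.
- bar (a point): Middle of the red reset bar, 110 mm long, 13 mm thick, parallel to the hinge and 133 mm from it on the counterweight arm (arm at the tipper's x = 0; counterweight 44 mm thick, 92 mm from the hinge). Upright it lies 130 mm to the tipper's +y of the hinge and 30 mm above it; tipped, 41 mm to the -y side and 127 mm above it; it swings between over the top.
- tray (a point): Centre of the inner floor of the green-lined catch tray, 10 mm above the bench; the tray is 204 mm by 234 mm inside (tipper's x, y), walls 45 mm above the bench; it lies on the tipper's -y side, centre 155 mm from the hinge.
- glue_mid (a point): Centre of a white glue bottle, 60 mm thick, 170 mm tall, standing loose on the bench (leave alone).
- pot_mid (a point): Centre of a white pot, 80 mm wide, 90 mm tall, standing loose (leave alone).
- wax_tin_mid (a point): Centre of a yellow wax tin, 84 mm wide, 50 mm tall, loose (leave alone).
- offcut_mid (a point): Centre of a dark wood offcut lying loose, 70 x 130 x 22 mm (leave alone).
- hammer_mid (a point): Hammer lying loose, 260 mm long; a point at its middle, 10 mm up (leave alone).
Things that resemble listed ones, but are neither listed nor needed, are in the scene too. Leave any pink look-alike of the part that bears brass_a_mid alone.

How it is judged:
By the outcome, as a careful person would: the job done as asked, in the order asked, and still so for the second after the job is handed in, with the robot touching nothing.
It also fails if it takes over 67 s, if anything falls off the work surface, if the arm or the gripper's body presses on something with over 40 N, if the wrist force passes 120 N, or if a joint passes its speed limit or range.

## Robot

A 6-joint arm with a two-finger parallel gripper is mounted at the origin on the work surface. World frame = base frame: x ahead of the robot, y to its left, z up, the work surface at z = 0. Lengths are in mm, angles in rad, forces in N, time in s.
With the tool pointing down it reaches from about 300 to 775 mm from the base axis. Payload 14.6 kg.
Tool frame: the origin (TCP) lies between the finger pads; the fingertips stand 19 mm ahead of it and the grasp point (between the pads) is the TCP; x points along the fingers, y is the direction in which the jaws open and shut, and the axes are right-handed (so a half turn about x gives the same grasp; the last joint's range is limited). The gripper opens to 94 mm and grips with 3 to 60 N. Pads are 16 mm wide; open, the fingers measure 119 mm over their backs; the gripper's body (75 mm by 177 mm) begins 78 mm behind the grasp point.
Start: joints at [1.184, 0.3, 1.521, -0, 1.321, -0.067], TCP at [172.904, 522.105, 224.446] pointing down, gripper open.
Joint ranges: [-3.03, 3.03], [-0.79, 2.21], [0.23, 2.52], [-1.04, 4.18], [0, 3.07], [-2.55, 2.55]. Speed limits (rad/s): [2.22, 2.22, 2.57, 3.14, 3.14, 3.14].

## Interface

Orientations are given as [roll, pitch, yaw] about the fixed x, y, z axes, in that order (R = Rz(yaw) Ry(pitch) Rx(roll)).
In Python, from cell import manip gives the robot as it stands.
- The arm moves only by the tool jog_arm, never from a script. Its argument "series" is one flat list of numbers, 7 for each row, row after row: the turn, a rotation vector about the world's x, y, z in rad, then the shift along the world's x, y, z in m, then the opening, from -1 (shut) to 1 (fully open). A call has 1 to 20 rows; each row is the pose to reach, as a shift and turn from the pose commanded when the call began; what a row does not reach only later rows make up. A row lasts 1/8 s, in which the tool goes at most 62.5 mm and 10.7 degrees, less where a joint would pass 70% of its speed; a pose out of reach is approached as far as the arm can. A call with a gripper value outside its range is refused whole. The fingers move at their own pace and stop on an object; "squeeze" is the grip in N (left out, the last holds). Time passes only in rows, so rows that repeat a pose let the fingers close. It gives the time, the measured TCP pose, the force and the opening at its end, in the units of the state.
- manip.read_state(): the state, without advancing time (a new reading comes with each control period).
- manip.camera(name): name is "scene" or "top" or "wrist"; returns a dict with "color" (480x640x3 uint8, blue, green, red), "range_z" (480x640 float32, mm along the optical axis (not along the pixel's ray), 0 where there is no reading), "fx", "fy", "cx", "cy" (pixels), "pose" (4x4, takes a point from camera to world coordinates); the wrist camera has in their place "mount" (4x4, takes a point from camera to tool coordinates, whose origin is the TCP and whose axes are the tool frame's). Camera axes: x right, y down, z forward; pixel columns grow to the right and rows downward; lengths in mm; the calibration is good to about 2 mm. A picture is of the moment at which its call begins: read the wrist's pose just before it.
- manip.sign_off(): hands the job in, once; it reports no verdict.
The state is a dict: "clock": time; "joints": joint angles; "qd": joint speeds; "effort": joint torques, N m; "eef_pos": TCP position; "eef_rot": TCP orientation; "wrist_force": force on the tool from outside, world axes, zero at the start; "moment": the same for the moment, N m; "finger_gap": finger opening in mm.
Only numpy, scipy, OpenCV 4.12 (cv2) and the standard library are available. Lean on these libraries where they do the work, as an engineer would, in place of code of your own. Each camera call takes 0.05 s, during which the arm holds its last target.

## Working session

There is one attempt and no reset: what is moved stays moved. The work goes in short steps, Python scripts to look and compute and a tool call to move; the robot and the scene stay as the last step left them, time stands still between calls to the robot, and variables do not carry over. Pictures are saved under pics/ and viewed, and the job is handed in when it is done.

Besides the shell and the picture viewer there is one more tool, called after "Emit:" as name(argument=value, ...) on one line, values as JSON. jog_arm: Moves the arm, as the interface text tells. Its arguments: {"type":"object","properties":{"series":{"type":"array","items":{"type":"number"}},"squeeze":{"type":"number"}},"required":["series"]}

```bash
ls; mkdir -p pics; cat > h.py <<'E'
import numpy as np, cv2
from scipy.spatial.transform import Rotation as R
from cell import manip
def shot(n):
    s=manip.read_state(); c=manip.camera(n); 
    if 'pose' not in c or c.get('pose') is None:
        T=np.eye(4);T[:3,:3]=R.from_euler('xyz',s['eef_rot']).as_matrix();T[:3,3]=s['eef_pos'];c['pose']=T@np.array(c['mount'])
    c['pose']=np.array(c['pose']);return c
def pts(c):
    z=c['range_z'];v,u=np.indices(z.shape)
    P=np.stack([(u-c['cx'])/c['fx']*z,(v-c['cy'])/c['fy']*z,z],-1)
    return P@c['pose'][:3,:3].T+c['pose'][:3,3]
E
python3 - <<'E'
from h import *
import pickle
print(manip.read_state())
for n in['scene','top']:
    c=shot(n);cv2.imwrite(f'pics/{n}0.png',c['color']);pickle.dump(c,open(n+'0.pkl','wb'));print(n,c['pose'].round(3),c['fx'],c['cx'],c['cy'])
E
```

```text
pics
{'clock': 0.0, 'joints': array([ 1.18437710e+00,  3.00436952e-01,  1.52157186e+00, -2.13615194e-05,
        1.32070868e+00, -6.66240661e-02]), 'qd': array([ 0.00150678,  0.00031859,  0.00179238,  0.00128832, -0.00044435,
       -0.0001904 ]), 'effort': array([ 1.37691859e-03, -5.31815851e+01, -3.52737737e+01,  7.08990684e-02,
        2.44575430e-02, -1.11275856e-04]), 'eef_pos': array([172.83427464, 521.88528788, 223.90895254]), 'eef_rot': array([-1.6190279 ,  1.56967129, -1.93881776]), 'wrist_force': array([0.15200745, 0.13879257, 0.31161834]), 'moment': array([-0.00300611,  0.01657626, -0.06165279]), 'finger_gap': 93.7933928615993}
scene [[ 3.770000e-01  6.100000e-01 -6.970000e-01  1.517623e+03]
 [ 9.260000e-01 -2.290000e-01  3.000000e-01 -3.434760e+02]
 [ 2.300000e-02 -7.580000e-01 -6.510000e-01  1.060005e+03]
 [ 0.000000e+00  0.000000e+00  0.000000e+00  1.000000e+00]] 560.3812485281569 315.24218021905097 238.44714289873335
top [[-1.300000e-02 -9.970000e-01  7.800000e-02  4.571330e+02]
 [-1.000000e+00  1.300000e-02  1.000000e-03  9.955900e+01]
 [-2.000000e-03 -7.800000e-02 -9.970000e-01  1.278057e+03]
 [ 0.000000e+00  0.000000e+00  0.000000e+00  1.000000e+00]] 568.3454089899813 322.79064371206124 241.08783874214078
```

View pics/scene0.png

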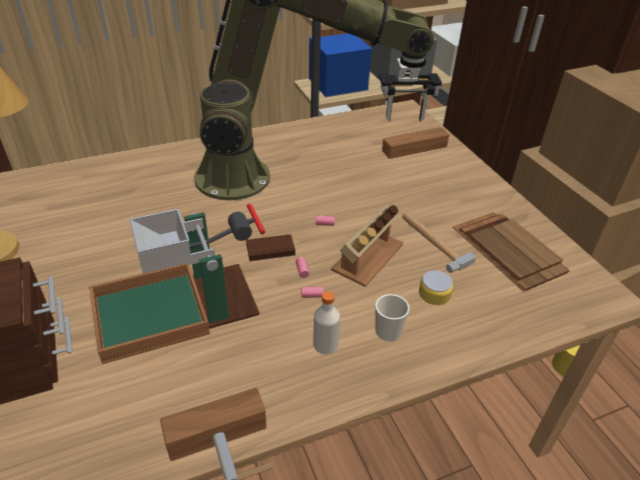

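View pics/top0.png

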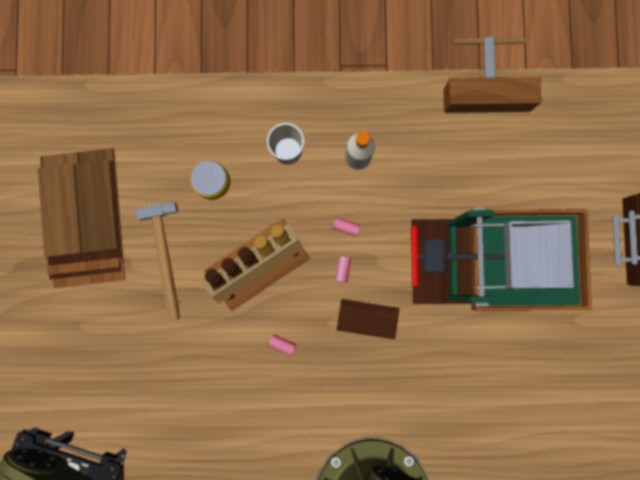

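The top view shows the rack at about (255,265). The two yellow feet are at (278,232) and (262,243), with three dark ones to their left. The pink look-alikes lie at (346,227), (343,268) and (282,344). The tipper is at about (500,258), with its red bar at x=415. Next I'll measure these and confirm them in crops.

```bash
python3 - <<'E'
from h import *
import pickle
c=pickle.load(open('top0.pkl','rb'));s=pickle.load(open('scene0.pkl','rb'))
a=cv2.resize(c['color'][205:320,190:320],None,fx=3,fy=3,interpolation=2)
b=cv2.resize(s['color'][195:285,325:415],None,fx=4,fy=4,interpolation=2)
t=cv2.resize(c['color'][200:320,400:600],None,fx=3,fy=3,interpolation=2)
W=np.zeros((720,800,3),np.uint8)
W[:345,:390]=a;W[:360,400:760]=b;W[360:720,:600]=t
cv2.imwrite('pics/crop.png',cv2.resize(W,(660,594)))
for n,k in(('top',c),('scene',s)):
    P=pts(k);hsv=cv2.cvtColor(k['color'],cv2.COLOR_BGR2HSV)
    for name,m in {'red':cv2.inRange(hsv,(0,200,120),(4,255,255)),'brass':cv2.inRange(hsv,(18,120,90),(30,255,255)),'pink':cv2.inRange(hsv,(160,60,150),(179,255,255)),'green':cv2.inRange(hsv,(65,90,30),(95,255,130))}.items():
        nn,l,st,ce=cv2.connectedComponentsWithStats(m)
        for i in range(1,nn):
            if st[i,4]>25:
                p=P[(l==i)&(k['range_z']>0)]
                print(n,name,st[i],ce[i].round(1),np.median(p,0).round(1),p.min(0).round(0),p.max(0).round(0))
E
```

```text
top red [411 226   8  61 374] [414.5 255.2] [511.3 -67.7 234.9] [ 455. -111.    9.] [588. -62. 242.]
top brass [190 164  40  37 181] [214.5 189. ] [666.2 332.   36.6] [654. 310.  -4.] [738. 401.  48.]
top brass [270 225  21  22 258] [279.3 235.1] [560.6 188.5 128.3] [541. 169.  11.] [594. 210. 141.]
top brass [254 236  21  22 261] [262.8 245.9] [538.9 222.7 128.3] [518. 202.   7.] [571. 244. 140.]
top brass [214 239  85  62 453] [258.4 269.8] [492.5 232.4 104.6] [431. 151.  88.] [555. 325. 119.]
top pink [334 218  25  18 277] [345.9 226.4] [587.8  48.4  25.1] [569.  21.  12.] [608.  75.  33.]
top pink [336 256  14  26 274] [342.3 268.6] [495.5  58.5  25.5] [467.  43.  -3.] [524.  72.  33.]
top pink [269 335  26  20 282] [281.5 344.9] [330.  193.4  25.7] [310. 166.  14.] [351. 221.  34.]
top green [ 447  211  132   94 2858] [514.4 271.1] [ 440.5 -323.7   11.2] [ 411. -468.    0.] [ 609. -145.  220.]
top green [483 228  22  26 520] [493.4 240.4] [ 554.  -281.5    9.4] [ 525. -305.    1.] [ 582. -259.   17.]
top green [484 259  21  26 514] [494.4 271.7] [ 483.  -280.8    9.6] [ 456. -30
[... 733 characters left out ...]
9] [469.  44.  17.] [527.  73.  32.]
scene pink [302 287  21   8 166] [311.9 290.5] [595.6  47.2  25.5] [577.  21.  16.] [610.  75.  33.]
scene green [186 214  18   6  53] [194.4 216.3] [ 433.9 -196.4  214.1] [ 428. -218.  209.] [ 440. -175.  218.]
scene green [188 231  11  11  74] [193.2 236.2] [ 435.3 -206.3  154.7] [ 429. -218.  135.] [ 440. -196.  171.]
scene green [191 246  11   6  37] [196.2 248.5] [ 435.2 -204.4  114. ] [ 430. -217.  104.] [ 440. -191.  123.]
scene green [ 194  256   34   66 1166] [213. 289.] [ 597.5 -201.1  109.3] [ 431. -222.   15.] [ 604. -175.  219.]
scene green [  98  276  102   70 4554] [146.6 310.2] [ 500.3 -355.9   10.2] [ 408. -464.    0.] [ 582. -239.   19.]
```

View pics/crop.png

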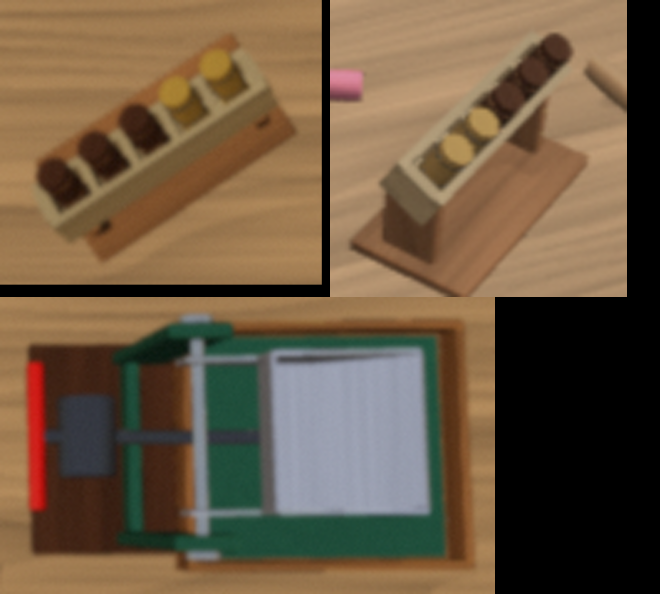

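The crops confirm it: the two yellow brass feet are in the two cells at the right (−world-y) end, and the three walnut feet are in the other three. Nothing pink is in the rack. Next I'll get the cap centres and the geometry of the bar, uprights and bucket rim.

```bash
python3 - <<'E'
from h import *
import pickle
c=pickle.load(open('top0.pkl','rb'));s=pickle.load(open('scene0.pkl','rb'))
def ray(k,u,v,z):
    d=k['pose'][:3,:3]@np.array([(u-k['cx'])/k['fx'],(v-k['cy'])/k['fy'],1]);o=k['pose'][:3,3];return o+d*(z-o[2])/d[2]
for n,k,r in(('top',c,(205,300,190,310)),('scene',s,(195,285,325,415))):
    hsv=cv2.cvtColor(k['color'],cv2.COLOR_BGR2HSV)
    for nm,m in(('cap',cv2.inRange(hsv,(15,130,150),(32,255,255))),('waln',cv2.inRange(hsv,(0,60,25),(20,255,85)))):
        M=np.zeros_like(m);M[r[0]:r[1],r[2]:r[3]]=m[r[0]:r[1],r[2]:r[3]]
        nn,l,st,ce=cv2.connectedComponentsWithStats(M)
        for i in range(1,nn):
            if st[i,4]>30: print(n,nm,st[i],ce[i].round(1),ray(k,*ce[i],133.3).round(1), hsv[int(ce[i][1]),int(ce[i][0])])
P=pts(c)
# uprights tops z 208-222
x=P.reshape(-1,3)
for k,n in((c,'top'),(s,'scene')):
    Q=pts(k);hsv=cv2.cvtColor(k['color'],cv2.COLOR_BGR2HSV);g=cv2.inRange(hsv,(65,60,20),(95,255,180))>0
    q=Q[g&(Q[...,2]>203)&(Q[...,2]<222)]
    for sd in(q[q[:,0]<515],q[q[:,0]>515]):print(n,'upr',len(sd),sd.mean(0).round(1),sd.min(0).round(),sd.max(0).round())
    red=cv2.inRange(hsv,(0,170,100),(6,255,255))>0
    q=Q[red&(Q[...,2]>222)&(Q[...,1]>-90)&(Q[...,1]<-40)]
    if len(q):
        p=np.polyfit(q[:,0],q[:,1],1);print(n,'bar',len(q),q.mean(0),q.min(0),q.max(0),'slope',p)
    v=np.array([u for u in np.argwhere(red)])
    if len(v): 
        rr=cv2.minAreaRect(v[:,::-1][(v[:,0]<300)].astype(np.float32));b=cv2.boxPoints(rr)
        print([ray(k,*t,230).round(1) for t in b])
    q=Q[(Q[...,2]>252)&(Q[...,2]<268)&(Q[...,0]>430)&(Q[...,0]<620)&(Q[...,1]<-200)&(Q[...,1]>-420)]
    print(n,'rim',len(q),np.percentile(q,[1,50,99],axis=0).round(1))
    m=(Q[...,0]>400)&(Q[...,0]<620)&(Q[...,1]<-230)&(Q[...,1]>-480)
g=None
# height profile along world y at x=515 region through bucket from top view
for x0 in(480,515,550):
    for y0 in range(-40,-480,-10):
        q=x[(abs(x[:,0]-x0)<6)&(abs(x[:,1]-y0)<5)]
        print(y0,np.median(q[:,2]).round() if len(q) else None,end=' | ')
    print()
E
```

```text
top cap [245 224  38  23 290] [266. 235.] [561.2 214.9 133.3] [ 14 167 145]
top waln [239 248  19  19 237] [247.4 256.8] [517.5 252.6 133.3] [ 10 172  55]
top waln [222 259  20  19 242] [231.  267.7] [496.  285.8 133.3] [ 10 174  57]
top waln [206 269  20  21 249] [214.6 278.7] [474.3 318.8 133.3] [ 11 175  54]
scene cap [367 228   9   8  51] [371.2 231.6] [551.6 228.3 133.3] [ 19 130 178]
scene cap [359 236   9   9  56] [363.2 239.7] [573.3 194.8 133.3] [ 19 131 179]
scene waln [370 206  27  27 275] [384.1 218.5] [514.8 284.9 133.3] [ 10 135  70]
scene waln [380 229   8  11  50] [384.1 235. ] [575.6 253.5 133.3] [ 13 141  78]
scene waln [341 255  15  19 158] [348.1 264.9] [644.6 120.  133.3] [ 13 149  72]
top upr 161 [ 432.1 -196.6  214.5] [ 423. -237.  204.] [ 514. -140.  220.]
top upr 159 [ 588.2 -196.6  213.3] [ 535. -243.  203.] [ 594. -174.  219.]
top bar 389 [509.3527887  -67.45830951 234.71659276] [454.52594124 -75.32110089 227.82869068] [563.48013178 -61.68808127 242.24596145] slope [-3.73580770e-03 -6.55554654e+01]
[array([565.4, -63.6, 230. ]), array([565.3, -76.6, 230. ])
[... 1603 characters left out ...]
0 257.0 | -350 257.0 | -360 None | -370 None | -380 None | -390 None | -400 None | -410 None | -420 None | -430 None | -440 None | -450 13.0 | -460 10.0 | -470 29.0 | 
-40 0.0 | -50 -0.0 | -60 1.0 | -70 232.0 | -80 -0.0 | -90 0.0 | -100 0.0 | -110 12.0 | -120 12.0 | -130 14.0 | -140 None | -150 None | -160 None | -170 12.0 | -180 35.0 | -190 199.0 | -200 199.0 | -210 12.0 | -220 11.0 | -230 37.0 | -240 242.0 | -250 200.0 | -260 197.0 | -270 198.0 | -280 198.0 | -290 199.0 | -300 211.0 | -310 223.0 | -320 236.0 | -330 247.0 | -340 256.0 | -350 258.0 | -360 None | -370 None | -380 None | -390 None | -400 None | -410 None | -420 None | -430 None | -440 None | -450 16.0 | -460 10.0 | -470 30.0 |
```

```bash
python3 - <<'E'
from h import *
import pickle
c=pickle.load(open('top0.pkl','rb'));s=pickle.load(open('scene0.pkl','rb'))
def ray(k,u,v,z):
    d=k['pose'][:3,:3]@np.array([(u-k['cx'])/k['fx'],(v-k['cy'])/k['fy'],1]);o=k['pose'][:3,3];return o+d*(z-o[2])/d[2]
for n,k,r in(('top',c,(218,260,245,300)),('scene',s,(220,250,350,382))):
    hsv=cv2.cvtColor(k['color'],cv2.COLOR_BGR2HSV)
    for V in (155,165,175,185):
        m=cv2.inRange(hsv,(16,120,V),(32,255,255))
        M=np.zeros_like(m);M[r[0]:r[1],r[2]:r[3]]=m[r[0]:r[1],r[2]:r[3]]
        nn,l,st,ce=cv2.connectedComponentsWithStats(M)
        for i in range(1,nn):
            if st[i,4]>20: print(n,V,st[i],ce[i].round(1),ray(k,*ce[i],133.3).round(1))
    # depth-based cap: top points
    Q=pts(k);q=Q[(Q[...,2]>130)&(Q[...,2]<150)&(Q[...,0]>450)&(Q[...,0]<620)&(Q[...,1]>150)&(Q[...,1]<350)]
    print(len(q),q[:,2].max())
Rs=R.from_euler('xyz',manip.read_state()['eef_rot']);print(Rs.as_matrix().round(3))
E
```

```text
top 155 [245 218  16   2  24] [252.5 218.3] [595.4 242.1 133.3]
top 155 [245 218  29  23 272] [254.9 228.3] [575.  237.4 133.3]
top 155 [288 219  12  11  66] [294.2 224.5] [581.8 157.7 133.3]
top 155 [270 225  12  11 105] [275.8 230.1] [570.9 195.  133.3]
top 155 [254 235  12  12 104] [259.2 240.9] [549.3 228.7 133.3]
top 165 [272 227   9   8  57] [275.7 230.5] [570.  195.3 133.3]
top 165 [255 237  10   9  64] [259.5 241.3] [548.5 228.1 133.3]
553 142.4808039371776
scene 155 [367 228   9   8  53] [371.2 231.5] [551.2 228.5 133.3]
scene 155 [359 236   9   9  57] [363.3 239.7] [573.5 195.1 133.3]
scene 165 [368 228   8   8  46] [371.1 231.5] [551.2 228.4 133.3]
scene 165 [360 236   8   8  52] [363.4 239.7] [573.3 195.4 133.3]
scene 175 [368 229   7   6  35] [371.  231.4] [550.9 228.2 133.3]
scene 175 [360 236   7   8  40] [363.1 239.7] [573.1 194.8 133.3]
281 142.0180730353792
[[-0.     0.314  0.949]
 [-0.001  0.949 -0.314]
 [-1.    -0.001 -0.   ]]
```

```bash
cat >> h.py <<'E'
def fr(x,y): 
    x=np.array(x,float);x/=np.linalg.norm(x);y=np.array(y,float);y-=x*(x@y);y/=np.linalg.norm(y)
    return R.from_matrix(np.stack([x,y,np.cross(x,y)],1))
yaw=np.arctan2(.5475,.8365)
ax=np.array([.469*np.cos(yaw),.469*np.sin(yaw),.883])
RG=fr(-ax,[np.cos(yaw),np.sin(yaw),0])
RD=fr([0,0,-1],[np.cos(-.007),np.sin(-.007),0])
P1=np.array([571.9,195.1,133.3])-9*ax;P2=np.array([550,228.4,133.3])-9*ax
def cur():
    s=manip.read_state();return R.from_euler('xyz',s['eef_rot']),np.array(s['eef_pos']),s
E
python3 - <<'E'
from h import *
r,p,s=cur()
print((RG*r.inv()).as_rotvec().round(3),P1+90*ax-p,ax,P1,P2,(RD*RG.inv()).as_rotvec().round(3))
E
```

```text
[-0.393  0.302 -0.658] [ 430.86006019 -306.00906505  -19.1176169 ] [0.39241887 0.2568432  0.883     ] [568.36823013 192.78841124 125.353     ] [546.46823013 226.08841124 125.353     ] [ 0.14  -0.475 -0.575]
```

Emit:
jog_arm(series=[-0.08, 0.06, -0.13, 0.04, -0.02, 0.03, 1, -0.16, 0.12, -0.26, 0.08, -0.04, 0.06, 1, -0.24, 0.18, -0.39, 0.12, -0.06, 0.09, 1, -0.32, 0.24, -0.53, 0.16, -0.08, 0.09, 1, -0.393, 0.302, -0.658, 0.2, -0.11, 0.09, 1, -0.393, 0.302, -0.658, 0.245, -0.145, 0.09, 1, -0.393, 0.302, -0.658, 0.29, -0.18, 0.08, 1, -0.393, 0.302, -0.658, 0.33, -0.22, 0.06, 1, -0.393, 0.302, -0.658, 0.37, -0.25, 0.03, 1, -0.393, 0.302, -0.658, 0.41, -0.28, 0, 1, -0.393, 0.302, -0.658, 0.431, -0.306, -0.019, 1, -0.393, 0.302, -0.658, 0.431, -0.306, -0.019, 1, -0.393, 0.302, -0.658, 0.431, -0.306, -0.019, 1, -0.393, 0.302, -0.658, 0.431, -0.306, -0.019, 1], squeeze=25)

```text
clock: 1.85
eef_pos: [603.5, 217.2, 206.4]
eef_rot: [-1.57, 1.086, -2.56]
wrist_force: [0.4, 1.2, -1.1]
finger_gap: 94.2
```

```bash
python3 - <<'E'
from h import *
r,p,s=cur()
print(s['clock'],s['joints'].round(2),p.round(1),(P1+90*ax).round(1),(RG*r.inv()).as_rotvec().round(3),s['wrist_force'].round(1))
c=shot('wrist');cv2.imwrite('pics/w1.png',c['color'])
hsv=cv2.cvtColor(c['color'],cv2.COLOR_BGR2HSV)
for q in(P1+9*ax,P2+9*ax):
    k=np.linalg.inv(c['pose'])@np.r_[q,1];print(k[0]/k[2]*c['fx']+c['cx'],k[1]/k[2]*c['fy']+c['cy'])
E
```

```text
1.85 [ 0.33  0.83  0.83 -0.12  1.96 -0.27] [603.5 217.2 206.4] [603.7 215.9 204.8] [-0.001  0.003 -0.001] [ 0.4  1.2 -1.1]
320.49609303939616 250.09659170558544
320.43844575997184 191.74159488986135
```

View pics/w1.png

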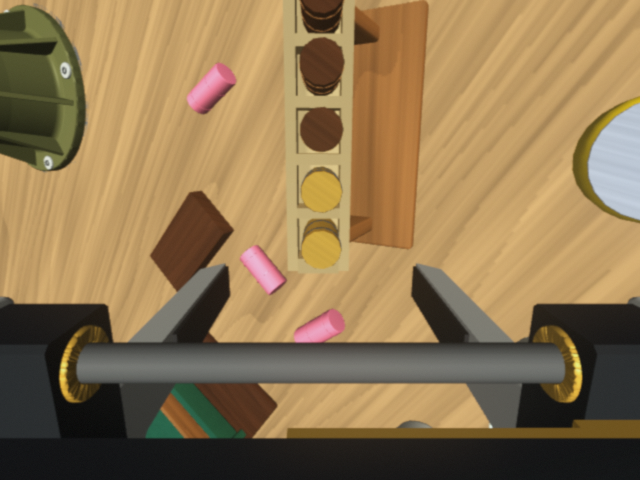

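The wrist view shows the brass caps at (321,249) and (321,190), against predicted (320.5,250) and (320.4,192). They agree, so I'll descend along the axis to the end-cell brass foot and grip it.

Emit:
jog_arm(series=[0, 0, 0, -0.009, -0.006, -0.02, 0.5, 0, 0, 0, -0.018, -0.012, -0.04, 0.4, 0, 0, 0, -0.025, -0.017, -0.057, 0.4, 0, 0, 0, -0.031, -0.021, -0.071, 0.4, 0, 0, 0, -0.035, -0.024, -0.081, 0.4, 0, 0, 0, -0.035, -0.024, -0.081, 0.4, 0, 0, 0, -0.035, -0.024, -0.081, 0.4, 0, 0, 0, -0.035, -0.024, -0.081, -0.4, 0, 0, 0, -0.035, -0.024, -0.081, -0.5, 0, 0, 0, -0.035, -0.024, -0.081, -0.6, 0, 0, 0, -0.035, -0.024, -0.081, -0.6, 0, 0, 0, -0.035, -0.024, -0.081, -0.6, 0, 0, 0, -0.035, -0.024, -0.081, -0.6], squeeze=25)

```text
clock: 3.52
eef_pos: [568.8, 192.0, 124.6]
eef_rot: [-1.57, 1.084, -2.562]
wrist_force: [-1.8, -1.7, 2.5]
finger_gap: 27.4
```

```bash
python3 - <<'E'
from h import *
r,p,s=cur()
print(s['clock'],p.round(1),P1.round(1),(RG*r.inv()).as_rotvec().round(3),s['wrist_force'].round(1),s['moment'].round(2),s['finger_gap'])
c=shot('wrist');cv2.imwrite('pics/w2.png',c['color'])
E
```

```text
3.525 [568.8 192.  124.6] [568.4 192.8 125.4] [-0.001  0.001  0.   ] [-1.8 -1.7  2.5] [-0.27  0.51  0.01] 27.401314477697607
```

View pics/w2.png

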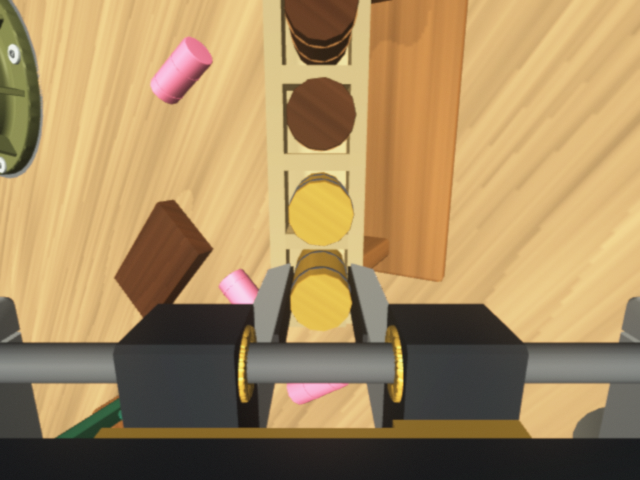

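Emit:
jog_arm(series=[0, 0, 0, 0.004, 0.003, 0.009, -0.6, 0, 0, 0, 0.012, 0.008, 0.026, -0.6, 0, 0, 0, 0.02, 0.013, 0.044, -0.6, 0, 0, 0, 0.029, 0.019, 0.066, -0.6, 0, 0, 0, 0.039, 0.026, 0.088, -0.6, 0, 0, 0, 0.039, 0.01, 0.12, -0.6, 0.02, -0.07, -0.08, 0.03, -0.03, 0.15, -0.6, 0.04, -0.14, -0.17, 0.02, -0.07, 0.18, -0.6, 0.06, -0.2, -0.25, 0.01, -0.11, 0.205, -0.6, 0.08, -0.27, -0.33, 0, -0.15, 0.205, -0.6, 0.1, -0.34, -0.41, -0.01, -0.195, 0.205, -0.6, 0.12, -0.41, -0.49, -0.03, -0.24, 0.205, -0.6, 0.14, -0.475, -0.575, -0.04, -0.285, 0.205, -0.6, 0.14, -0.475, -0.575, -0.05, -0.33, 0.205, -0.6, 0.14, -0.475, -0.575, -0.06, -0.375, 0.205, -0.6, 0.14, -0.475, -0.575, -0.07, -0.42, 0.205, -0.6, 0.14, -0.475, -0.575, -0.077, -0.448, 0.205, -0.6, 0.14, -0.475, -0.575, -0.077, -0.459, 0.205, -0.6, 0.14, -0.475, -0.575, -0.077, -0.459, 0.205, -0.6, 0.14, -0.475, -0.575, -0.077, -0.459, 0.205, -0.6], squeeze=40)

```text
clock: 6.08
eef_pos: [492.3, -266.0, 329.6]
eef_rot: [1.666, 1.569, 0.089]
wrist_force: [-0.9, 0.9, -3.1]
finger_gap: 27.4
```

```bash
python3 - <<'E'
from h import *
r,p,s=cur()
print(s['clock'],s['joints'].round(2),p.round(1),(RD*r.inv()).as_rotvec().round(3),s['wrist_force'].round(1),s['moment'].round(2),s['finger_gap'])
c=shot('wrist');k=shot('scene');cv2.imwrite('pics/w3.png',np.hstack([c['color'][:,:],cv2.resize(k['color'][150:390,60:340],(560,480))])[:, ::1])
im=cv2.imread('pics/w3.png');cv2.imwrite('pics/w3.png',cv2.resize(im,(800,320)))
E
```

```text
6.075 [-0.56  0.27  1.32  0.    1.55 -0.56] [ 492.3 -266.   329.6] [-0.     0.002 -0.001] [-0.9  0.9 -3.1] [-0.09  0.03  0.  ] 27.41431731390839
```

View pics/w3.png

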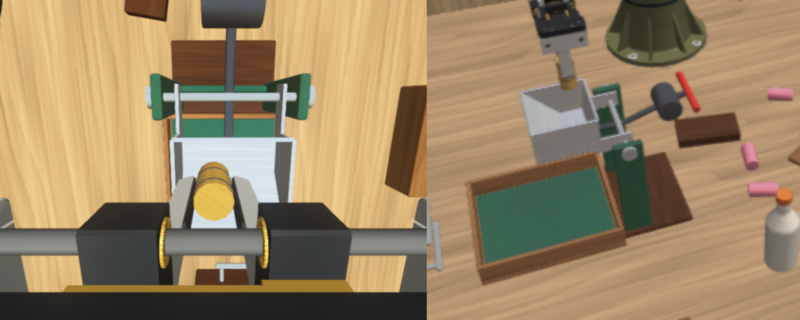

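Emit:
jog_arm(series=[0, 0, 0, 0.004, 0, -0.02, -0.6, 0, 0, 0, 0.004, 0, -0.04, -0.6, 0, 0, 0, 0.004, 0, -0.055, -0.6, 0, 0, 0, 0.004, 0, -0.067, -0.6, 0, 0, 0, 0.004, 0, -0.075, -0.6, 0, 0, 0, 0.004, 0, -0.08, -0.6, 0, 0, 0, 0.004, 0, -0.081, -0.6, 0, 0, 0, 0.004, 0, -0.081, -0.6, 0, 0, 0, 0.004, 0, -0.081, -0.6])

```text
clock: 7.3
eef_pos: [496.0, -267.0, 248.8]
eef_rot: [1.494, 1.569, -0.084]
wrist_force: [1.5, -0.3, -2.3]
finger_gap: 27.6
```

```bash
python3 - <<'E'
from h import *
r,p,s=cur()
print(s['clock'],p.round(1),s['wrist_force'].round(1),s['moment'].round(2),s['finger_gap'])
c=shot('wrist');k=shot('scene');im=np.hstack([c['color'],cv2.resize(k['color'][150:390,60:340],(560,480))])
cv2.imwrite('pics/w4.png',cv2.resize(im,(800,320)))
E
```

```text
7.3 [ 496.  -267.   248.8] [ 1.5 -0.3 -2.3] [-0.05  0.05 -0.02] 27.596602904249988
```

View pics/w4.png

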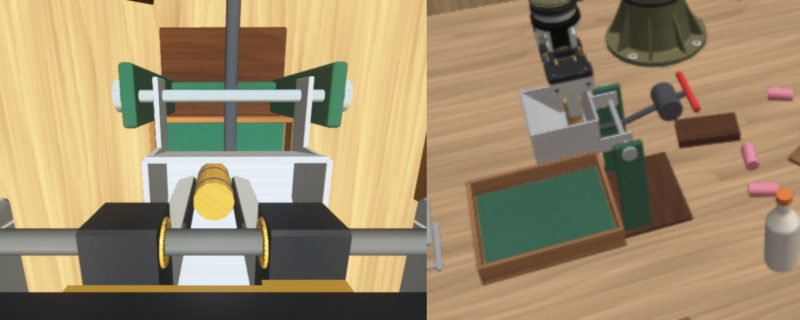

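The foot hangs just over the bucket floor with no contact force. I'll release it with a small opening and rise.

Emit:
jog_arm(series=[0, 0, 0, 0, 0, -0.001, -0.25, 0, 0, 0, 0, 0, -0.001, -0.22, 0, 0, 0, 0, 0, -0.001, -0.22, 0, 0, 0, 0, 0, -0.001, -0.22, 0, 0, 0, 0, 0, 0.01, -0.22, 0, 0, 0, 0, 0, 0.03, -0.22, 0, 0, 0, 0, 0, 0.06, -0.22, 0, 0, 0, 0, 0, 0.1, -0.22, 0, 0, 0, 0, 0, 0.12, -0.22])

```text
clock: 8.52
eef_pos: [496.0, -266.9, 371.6]
eef_rot: [1.228, 1.566, -0.35]
wrist_force: [-0.0, 0.1, -0.9]
finger_gap: 36.8
```

```bash
python3 - <<'E'
from h import *
r,p,s=cur()
print(s['clock'],p.round(1),s['wrist_force'].round(1),s['moment'].round(2),s['finger_gap'])
print((RG*r.inv()).as_rotvec().round(3),(P2-p).round(1),(P2+90*ax-p).round(1))
c=shot('wrist');k=shot('scene');im=np.hstack([c['color'],cv2.resize(k['color'][150:390,60:340],(560,480))])
cv2.imwrite('pics/w5.png',cv2.resize(im,(800,320)))
E
```

```text
8.525 [ 496.  -266.9  371.6] [-0.   0.1 -0.9] [-0.05  0.07 -0.04] 36.809205596420675
[-0.14   0.48   0.574] [  50.5  493.  -246.2] [  85.8  516.1 -166.7]
```

View pics/w5.png

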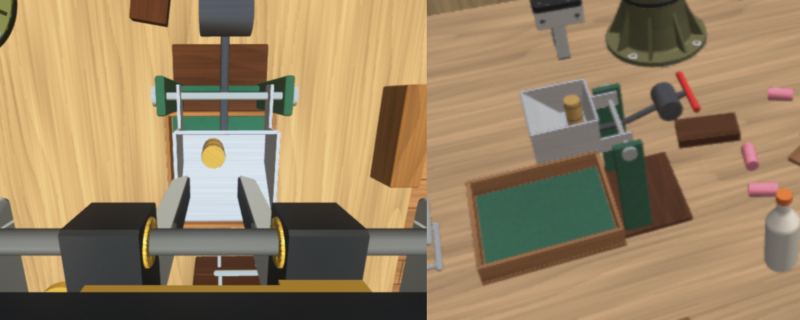

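The first foot stands upright in the bucket at about (213,153), and the bucket is still upright. Going back for the second.

Emit:
jog_arm(series=[0, 0, 0, 0.01, 0.05, -0.02, 0, -0.02, 0.08, 0.095, 0.02, 0.1, -0.04, 0.2, -0.04, 0.16, 0.19, 0.03, 0.15, -0.04, 0.4, -0.06, 0.24, 0.285, 0.04, 0.2, -0.04, 0.4, -0.08, 0.32, 0.38, 0.05, 0.25, -0.04, 0.4, -0.1, 0.4, 0.48, 0.06, 0.3, -0.04, 0.4, -0.14, 0.48, 0.574, 0.07, 0.35, -0.05, 0.4, -0.14, 0.48, 0.574, 0.075, 0.4, -0.07, 0.4, -0.14, 0.48, 0.574, 0.08, 0.44, -0.09, 0.4, -0.14, 0.48, 0.574, 0.086, 0.48, -0.12, 0.4, -0.14, 0.48, 0.574, 0.086, 0.505, -0.15, 0.4, -0.14, 0.48, 0.574, 0.086, 0.516, -0.167, 0.4, -0.14, 0.48, 0.574, 0.086, 0.516, -0.167, 0.4, -0.14, 0.48, 0.574, 0.086, 0.516, -0.167, 0.4, -0.14, 0.48, 0.574, 0.086, 0.516, -0.167, 0.4], squeeze=25)

```text
clock: 10.5
eef_pos: [582.4, 248.3, 202.8]
eef_rot: [-1.572, 1.081, -2.565]
wrist_force: [1.6, -0.2, 0.1]
finger_gap: 65.9
```

```bash
python3 - <<'E'
from h import *
r,p,s=cur()
print(s['clock'],p.round(1),(P2-p).round(1),(RG*r.inv()).as_rotvec().round(3),s['finger_gap'])
c=shot('wrist');cv2.imwrite('pics/w6.png',c['color'])
for q in(P2+9*ax,):
    k=np.linalg.inv(c['pose'])@np.r_[q,1];print(k[0]/k[2]*c['fx']+c['cx'],k[1]/k[2]*c['fy']+c['cy'])
E
```

```text
10.5 [582.4 248.3 202.8] [-35.9 -22.3 -77.5] [ 0.    -0.001  0.002] 65.91058304000892
319.1900281330521 248.64038238190113
```

View pics/w6.png

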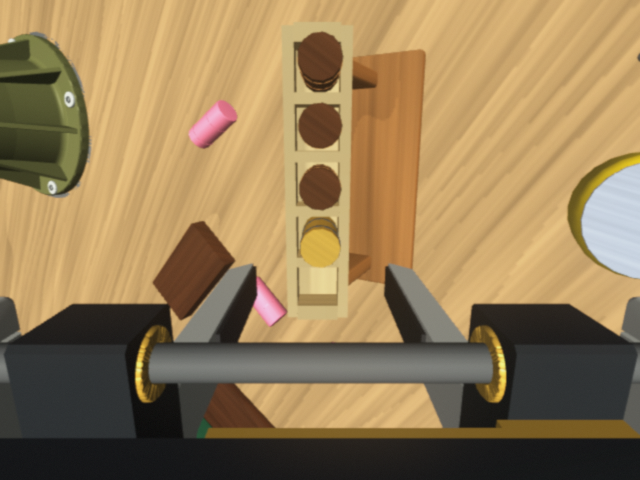

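The brass cap is at (321,248) against a predicted (319,249), so it agrees and the three walnut feet are untouched. Descending to grip.

Emit:
jog_arm(series=[0, 0, 0, -0.009, -0.006, -0.02, 0.4, 0, 0, 0, -0.018, -0.012, -0.04, 0.4, 0, 0, 0, -0.026, -0.017, -0.057, 0.4, 0, 0, 0, -0.031, -0.02, -0.069, 0.4, 0, 0, 0, -0.035, -0.023, -0.077, 0.4, 0, 0, 0, -0.035, -0.023, -0.077, 0.4, 0, 0, 0, -0.035, -0.023, -0.077, 0.4, 0, 0, 0, -0.035, -0.023, -0.077, -0.4, 0, 0, 0, -0.035, -0.023, -0.077, -0.5, 0, 0, 0, -0.035, -0.023, -0.077, -0.6, 0, 0, 0, -0.035, -0.023, -0.077, -0.6, 0, 0, 0, -0.035, -0.023, -0.077, -0.6, 0, 0, 0, -0.035, -0.023, -0.077, -0.6], squeeze=25)

```text
clock: 12.18
eef_pos: [546.8, 226.0, 124.6]
eef_rot: [-1.573, 1.079, -2.565]
wrist_force: [-2.0, -1.0, 2.0]
finger_gap: 27.5
```

```bash
python3 - <<'E'
from h import *
r,p,s=cur()
print(s['clock'],p.round(1),P2.round(1),s['wrist_force'].round(1),s['finger_gap'],(RD*r.inv()).as_rotvec().round(3),np.array([532,-266.5,335])-p)
c=shot('wrist');cv2.imwrite('pics/w7.png',c['color'])
E
```

```text
12.175 [546.8 226.  124.6] [546.5 226.1 125.4] [-2. -1.  2.] 27.468328135251213 [ 0.14  -0.479 -0.574] [ -14.80311505 -492.54911951  210.42282402]
```

View pics/w7.png

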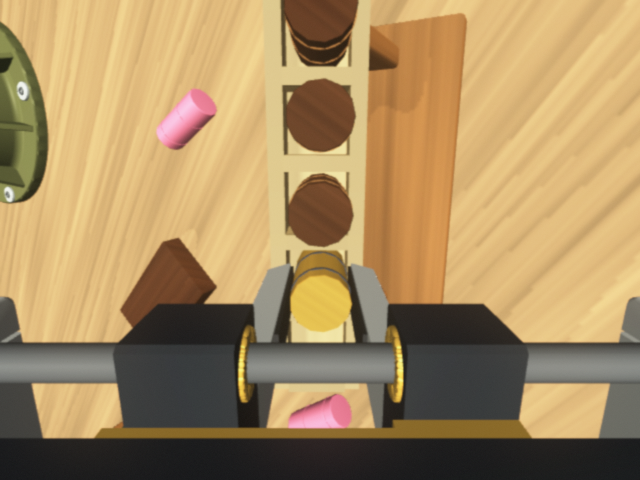

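The second foot is gripped (gap 27.5 mm). Pulling it out along the axis and carrying it over the bucket.

Emit:
jog_arm(series=[0, 0, 0, 0.004, 0.003, 0.009, -0.6, 0, 0, 0, 0.012, 0.008, 0.026, -0.6, 0, 0, 0, 0.02, 0.013, 0.044, -0.6, 0, 0, 0, 0.029, 0.019, 0.066, -0.6, 0, 0, 0, 0.039, 0.026, 0.088, -0.6, 0, 0, 0, 0.039, 0.01, 0.12, -0.6, 0.02, -0.07, -0.08, 0.035, -0.03, 0.15, -0.6, 0.04, -0.14, -0.17, 0.03, -0.07, 0.18, -0.6, 0.06, -0.2, -0.25, 0.02, -0.115, 0.21, -0.6, 0.08, -0.27, -0.33, 0.015, -0.16, 0.21, -0.6, 0.1, -0.34, -0.41, 0.01, -0.21, 0.21, -0.6, 0.12, -0.41, -0.49, 0.005, -0.26, 0.21, -0.6, 0.14, -0.479, -0.574, 0, -0.31, 0.21, -0.6, 0.14, -0.479, -0.574, -0.005, -0.36, 0.21, -0.6, 0.14, -0.479, -0.574, -0.01, -0.41, 0.21, -0.6, 0.14, -0.479, -0.574, -0.015, -0.455, 0.21, -0.6, 0.14, -0.479, -0.574, -0.015, -0.48, 0.21, -0.6, 0.14, -0.479, -0.574, -0.015, -0.493, 0.21, -0.6, 0.14, -0.479, -0.574, -0.015, -0.493, 0.21, -0.6, 0.14, -0.479, -0.574, -0.015, -0.493, 0.21, -0.6], squeeze=40)

```text
clock: 14.72
eef_pos: [532.2, -265.9, 334.6]
eef_rot: [1.973, 1.57, 0.396]
wrist_force: [-0.2, 0.3, -2.3]
finger_gap: 27.3
```

```bash
python3 - <<'E'
from h import *
r,p,s=cur()
print(s['clock'],p.round(1),(RD*r.inv()).as_rotvec().round(3),s['wrist_force'].round(1),s['finger_gap'])
c=shot('wrist');k=shot('scene');im=np.hstack([c['color'],cv2.resize(k['color'][150:390,60:340],(560,480))])
cv2.imwrite('pics/w8.png',cv2.resize(im,(800,320)))
E
```

```text
14.725 [ 532.2 -265.9  334.6] [-0.     0.001 -0.001] [-0.2  0.3 -2.3] 27.262237290349393
```

View pics/w8.png

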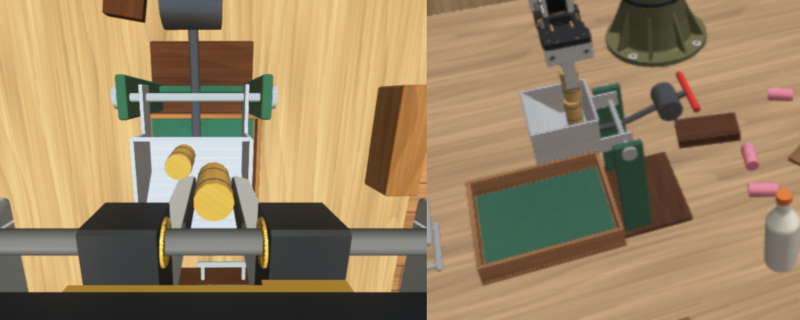

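Emit:
jog_arm(series=[0, 0, 0, 0.003, 0, -0.02, -0.6, 0, 0, 0, 0.003, 0, -0.037, -0.6, 0, 0, 0, 0.003, 0, -0.047, -0.6, 0, 0, 0, 0.003, 0, -0.053, -0.6, 0, 0, 0, 0.003, 0, -0.053, -0.6, 0, 0, 0, 0.003, 0, -0.053, -0.6, 0, 0, 0, 0.003, 0, -0.053, -0.22, 0, 0, 0, 0.003, 0, -0.053, -0.22, 0, 0, 0, 0.003, 0, -0.02, -0.22, 0, 0, 0, 0.003, 0, 0.035, -0.1, 0, 0, 0, 0.003, 0, 0.085, 0.2])

```text
clock: 16.2
eef_pos: [534.7, -266.8, 421.8]
eef_rot: [1.471, 1.569, -0.107]
wrist_force: [-0.1, -0.5, 0.2]
finger_gap: 48.7
```

```bash
python3 - <<'E'
from h import *
r,p,s=cur()
print(s['clock'],p.round(1),s['wrist_force'].round(1),s['finger_gap'])
k=shot('scene');cv2.imwrite('pics/w9.png',cv2.resize(k['color'][150:390,60:340],(560,480)))
E
```

```text
16.2 [ 534.7 -266.8  421.8] [-0.1 -0.5  0.2] 48.69166390796147
```

View pics/w9.png

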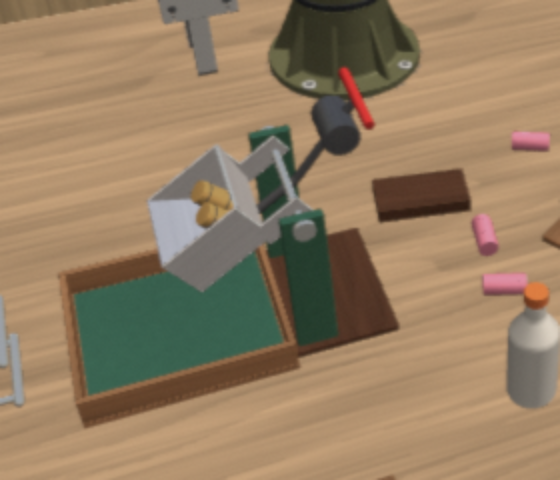

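It is tripping with both feet inside. I'll wait it out high up and open the jaws so they straddle the counterweight.

Emit:
jog_arm(series=[0, 0, 0, 0, 0, 0.02, 0.65, 0, 0, 0, 0, 0, 0.02, 0.65, 0, 0, 0, 0, 0, 0.02, 0.65, 0, 0, 0, 0, 0, 0.02, 0.65, 0, 0, 0, 0, 0, 0.02, 0.65, 0, 0, 0, 0, 0, 0.02, 0.65, 0, 0, 0, 0, 0, 0.02, 0.65, 0, 0, 0, 0, 0, 0.02, 0.65, 0, 0, 0, -0.01, -0.02, 0.02, 0.65, 0, 0, 0, -0.02, -0.035, 0.02, 0.65, 0, 0, 0, -0.024, -0.035, 0.02, 0.65, 0, 0, 0, -0.024, -0.035, 0.02, 0.65, 0, 0, 0, -0.024, -0.035, 0.02, 0.65, 0, 0, 0, -0.024, -0.035, 0.02, 0.65, 0, 0, 0, -0.024, -0.035, 0.02, 0.65, 0, 0, 0, -0.024, -0.035, 0.02, 0.65, 0, 0, 0, -0.024, -0.035, 0.02, 0.65])

```text
clock: 18.38
eef_pos: [510.9, -301.9, 439.4]
eef_rot: [2.023, 1.57, 0.445]
wrist_force: [-0.1, 0.5, -0.9]
finger_gap: 77.7
```

```bash
python3 - <<'E'
from h import *
r,p,s=cur()
print(s['clock'],p.round(1),s['wrist_force'].round(1),s['finger_gap'])
c=shot('wrist');k=shot('scene');im=np.hstack([c['color'],cv2.resize(k['color'][150:390,60:340],(560,480))])
cv2.imwrite('pics/w10.png',cv2.resize(im,(800,320)))
for n,k in(('scene',k),('w',c)):
    Q=pts(k);hsv=cv2.cvtColor(k['color'],cv2.COLOR_BGR2HSV)
    red=cv2.inRange(hsv,(0,170,100),(6,255,255))>0
    q=Q[red&(Q[...,2]>200)&(Q[...,2]<360)&(abs(Q[...,0]-510)<100)]
    if len(q):print(n,len(q),np.percentile(q,[2,50,98],axis=0).round(1))
E
```

```text
18.375 [ 510.9 -301.9  439.4] [-0.1  0.5 -0.9] 77.7273385320079
scene 172 [[ 460.7 -243.8  325.4]
 [ 524.2 -238.7  332.2]
 [ 566.  -233.1  335.2]]
w 2596 [[ 458.2 -245.   327.7]
 [ 509.9 -239.2  331.7]
 [ 562.2 -233.5  333.7]]
```

View pics/w10.png

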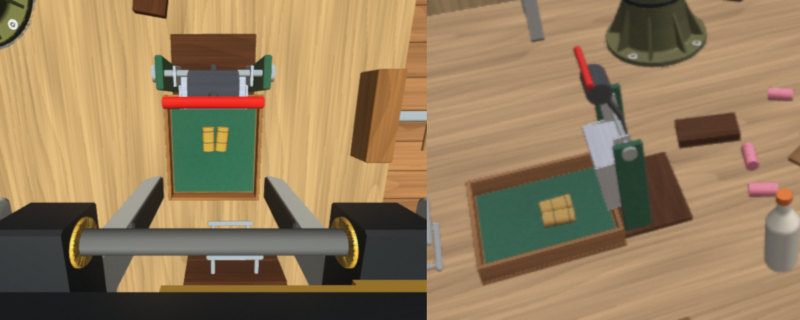

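Both brass feet lie in the tray at about (215,139) in the wrist view. The bar is at (510,-239,327), as expected for the tipped bucket. Lowering behind it to start the push.

Emit:
jog_arm(series=[0, 0, 0, -0.001, 0, -0.045, 0.65, 0, 0, 0, -0.001, 0.01, -0.085, 0.65, 0, 0, 0, -0.001, 0.025, -0.117, 0.65, 0, 0, 0, -0.001, 0.035, -0.117, 0.65, 0, 0, 0, -0.001, 0.043, -0.117, 0.65, 0, 0, 0, -0.001, 0.051, -0.117, 0.65, 0, 0, 0, -0.001, 0.059, -0.117, 0.65, 0, 0, 0, -0.001, 0.067, -0.117, 0.65, 0, 0, 0, -0.001, 0.075, -0.117, 0.65, 0, 0, 0, -0.001, 0.083, -0.117, 0.65])

```text
clock: 19.73
eef_pos: [509.9, -218.3, 322.4]
eef_rot: [2.202, 1.57, 0.624]
wrist_force: [-0.2, -1.4, 1.8]
finger_gap: 77.5
```

```bash
python3 - <<'E'
from h import *
r,p,s=cur()
print(s['clock'],p.round(1),s['wrist_force'].round(1),s['moment'].round(2),s['finger_gap'])
c=shot('wrist');k=shot('scene');im=np.hstack([c['color'],cv2.resize(k['color'][150:390,60:340],(560,480))])
cv2.imwrite('pics/w11.png',cv2.resize(im,(800,320)))
E
```

```text
19.725 [ 509.9 -218.3  322.4] [-0.2 -1.4  1.8] [-0.28  0.09  0.08] 77.47703523385502
```

View pics/w11.png

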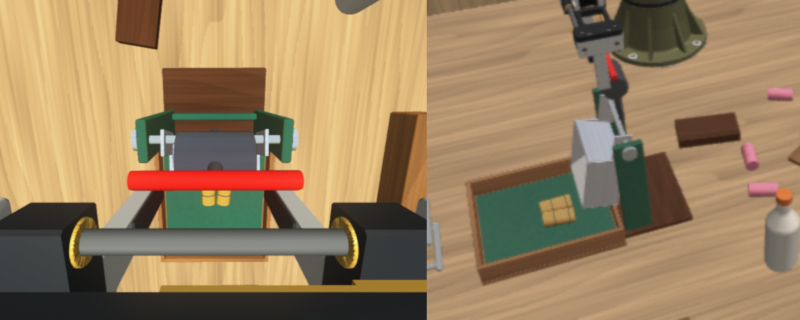

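The bar is moving symmetrically with about 1.4 N of force. Continuing the push.

Emit:
jog_arm(series=[0, 0, 0, 0, 0.008, 0, 0.65, 0, 0, 0, 0, 0.016, 0, 0.65, 0, 0, 0, 0, 0.024, 0, 0.65, 0, 0, 0, 0, 0.032, 0, 0.65, 0, 0, 0, 0, 0.04, 0, 0.65, 0, 0, 0, 0, 0.048, 0, 0.65, 0, 0, 0, 0, 0.056, 0, 0.65, 0, 0, 0, 0, 0.064, 0, 0.65, 0, 0, 0, 0, 0.064, 0, 0.65])

```text
clock: 20.95
eef_pos: [509.9, -154.4, 322.6]
eef_rot: [1.923, 1.57, 0.346]
wrist_force: [-0.5, -0.9, -0.0]
finger_gap: 77.6
```

```bash
python3 - <<'E'
from h import *
r,p,s=cur()
print(s['clock'],p.round(1),s['wrist_force'].round(1),s['moment'].round(2))
k=shot('scene');cv2.imwrite('pics/w12.png',cv2.resize(k['color'][150:390,60:340],(560,480)))
E
```

```text
20.95 [ 509.9 -154.4  322.6] [-0.5 -0.9 -0. ] [-0.05  0.03  0.  ]
```

View pics/w12.png

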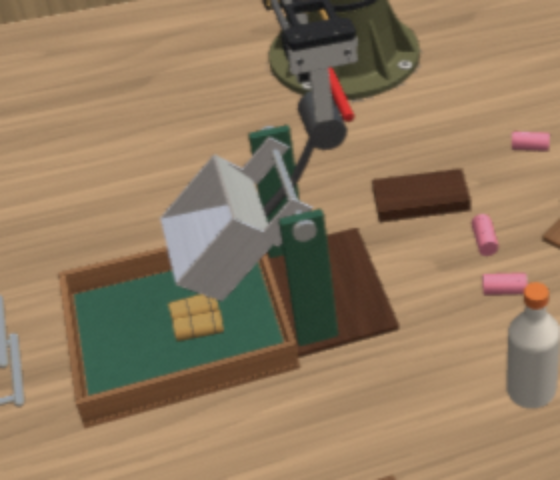

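Emit:
jog_arm(series=[0, 0, 0, 0, 0.003, 0, 0.65, 0, 0, 0, 0, 0.003, 0, 0.65, 0, 0, 0, 0, 0.003, 0, 0.65, 0, 0, 0, 0, 0.003, 0, 0.65, 0, 0, 0, 0, 0, 0.04, 0.65, 0, 0, 0, 0, 0, 0.09, 0.65, 0, 0, 0, -0.02, 0.04, 0.12, 0.65, 0, 0, 0, -0.04, 0.08, 0.12, 0.65, 0, 0, 0, -0.06, 0.12, 0.12, 0.65, 0, 0, 0, -0.06, 0.16, 0.12, 0.65, 0, 0, 0, -0.06, 0.2, 0.12, 0.65, 0, 0, 0, -0.06, 0.2, 0.12, 0.65, 0, 0, 0, -0.06, 0.2, 0.12, 0.65, 0, 0, 0, -0.06, 0.2, 0.12, 0.65, 0, 0, 0, -0.06, 0.2, 0.12, 0.65, 0, 0, 0, -0.06, 0.2, 0.12, 0.65, 0, 0, 0, -0.06, 0.2, 0.12, 0.65, 0, 0, 0, -0.06, 0.2, 0.12, 0.65, 0, 0, 0, -0.06, 0.2, 0.12, 0.65, 0, 0, 0, -0.06, 0.2, 0.12, 0.65])

```text
clock: 23.5
eef_pos: [449.9, 45.1, 442.4]
eef_rot: [2.023, 1.57, 0.445]
wrist_force: [0.0, -0.8, 0.1]
finger_gap: 77.4
```

```bash
python3 - <<'E'
from h import *
r,p,s=cur()
print(s['clock'],p.round(1),s['wrist_force'].round(1),np.abs(s['qd']).max())
k=shot('scene');t=shot('top');im=np.hstack([k['color'],t['color']]);cv2.imwrite('pics/w13.png',cv2.resize(im,(800,300)))
cv2.imwrite('pics/w13b.png',cv2.resize(k['color'][150:390,60:340],(560,480)))
for n,k in(('scene',k),('top',t)):
    Q=pts(k);hsv=cv2.cvtColor(k['color'],cv2.COLOR_BGR2HSV)
    red=cv2.inRange(hsv,(0,170,100),(6,255,255))>0
    q=Q[red&(Q[...,2]>200)&(Q[...,2]<360)&(abs(Q[...,0]-510)<100)]
    if len(q):print(n,len(q),np.percentile(q,[2,50,98],axis=0).round(1))
    q=Q[(cv2.inRange(hsv,(16,120,90),(32,255,255))>0)&(abs(Q[...,0]-510)<90)&(Q[...,1]<-235)&(Q[...,1]>-465)&(Q[...,2]<70)]
    if len(q):print('brass',len(q),np.percentile(q,[2,50,98],axis=0).round(1))
E
```

```text
23.5 [449.9  45.1 442.4] [ 0.  -0.8  0.1] 0.0015005572167598724
scene 134 [[464.5 -72.5 229.8]
 [521.9 -68.2 235.6]
 [565.9 -62.8 240. ]]
brass 420 [[ 493.5 -354.8   19.7]
 [ 526.1 -328.    32.4]
 [ 546.4 -302.5   38.6]]
top 198 [[511.2 -73.9 229.5]
 [536.2 -67.3 234.5]
 [562.8 -62.2 239. ]]
```

View pics/w13.png

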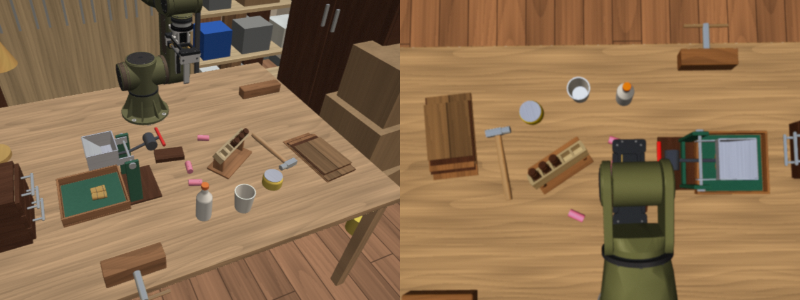

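View pics/w13b.png

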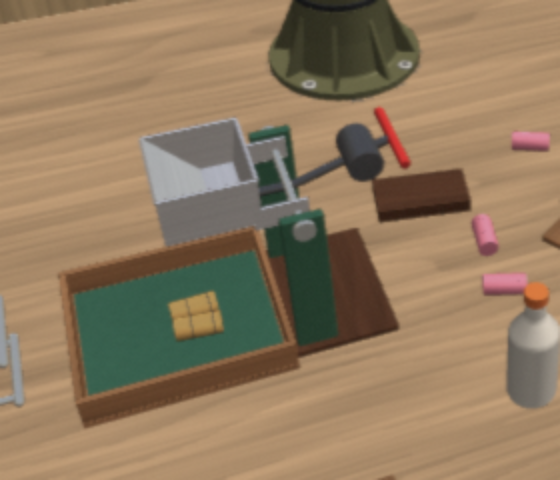

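The bucket is upright again: the bar reads (y −68, z 235.6), the same as at the start. Both feet lie in the tray, and the rack and loose items look unmoved. Handing in.

```bash
python3 - <<'E'
from h import *
k=shot('scene')
import pickle
s=pickle.load(open('scene0.pkl','rb'))
d=cv2.absdiff(k['color'],s['color']).max(2)
for n,(a,b,c,e) in dict(loose=(240,360,290,480),hammer=(210,275,405,480),offcut=(230,262,243,298),pink=(210,300,297,335),bucket=(205,245,130,210)).items(): print(n,(d[a:b,c:e]>40).sum())
print(manip.sign_off())
E
```

```text
loose 56
hammer 0
offcut 0
pink 0
bucket 0
the job is handed in; nothing more can be done
None
```

The job is done and handed in at about 23.5 s of robot time; the sign-off reports no verdict.

I pulled both brass feet out of the rack along their axes. The first stood in the upright bucket. The second, dropped in beside it, tripped the bucket, and both feet went into the tray. I then pushed the red bar back over the top with the jaws open around the counterweight; the force readings I took during the push were under 3 N.

**Last checks:**
- **Bar:** it is back at its starting position (y −68, z about 235 mm, unchanged from the start).
- **Bucket:** its image region matches the first picture exactly.
- **Brass feet:** both lie in the tray at about (520, −328).
- **Walnut feet:** the three walnut feet are still in the rack.
- **Loose items:** the hammer, offcut and pink look-alikes show no change. The region with the glue bottle, pot and wax tin had 56 changed pixels. It also takes in part of the rack, so I put those down to the emptied cells, but I did not confirm that separately.

No check failed.

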